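# Lay the coffee tray: each espresso cup on its own saucer

### The arm

A 6-joint arm with a two-finger parallel gripper is mounted at the origin on the work surface. World frame = base frame: x ahead of the robot, y to its left, z up, the work surface at z = 0. Lengths are in m, angles in rad, forces in N, time in s.
With the tool pointing down it reaches from about 0.3 to 0.875 m from the base axis. Payload 6.4 kg.
Tool frame: the origin (TCP) lies at the very end of the fingers, on their centre line; the grasp point (between the pads) lies 19 mm behind it; x points along the fingers, y is the direction in which the jaws open and shut, and the axes are right-handed (so a half turn about x gives the same grasp; the last joint's range is limited). The gripper opens to 88 mm and grips with 3 to 60 N. Pads are 18 mm wide; open, the fingers measure 123 mm over their backs; the gripper's body (75 mm by 187 mm) begins 45 mm behind the grasp point.
Start: joints at [-1.364, 0.181, 1.607, -0, 1.354, -0.206], TCP at [0.231, -0.527, 0.239] pointing down, gripper open.
Joint ranges: [-2.99, 2.99], [-0.89, 2.07], [0.3, 2.58], [-1.14, 4.28], [0, 2.63], [-3.12, 3.12]. Speed limits (rad/s): [2.57, 2.57, 3.01, 3.14, 3.14, 3.14].

### API

Orientations are given as a unit quaternion [w, x, y, z].
In Python, from station import sensors, eyes, hand_in gives the robot as it stands.
- The arm moves only by the tool move_arm, never from a script. Its argument "plan" is a list of rows, each a list of 7 numbers: the shift along the tool's x, y, z in mm, then the turn, a rotation vector about the tool's x, y, z in rad, then the opening, from 0 (shut) to 1 (fully open). A call has 1 to 20 rows; each row is the pose to reach, as a shift and turn from the pose measured when the call began, along the tool's axes at that moment; what a row does not reach only later rows make up. A row lasts 1/10 s, in which the tool goes at most 50 mm and 8.59 degrees, less where a joint would pass 70% of its speed; a pose out of reach is approached as far as the arm can. A call with a gripper value outside its range is refused whole. The fingers move at their own pace and stop on an object; "newtons" is the grip in N (left out, the last holds). Time passes only in rows, so rows that repeat a pose let the fingers close. It gives the time, the measured TCP pose, the force and the opening at its end, in the units of the state.
- sensors.observe(): the state, without advancing time (a new reading comes with each control period).
- eyes.snapshot(name): name is "scene" or "top" or "wrist"; returns the picture (420x560x3 uint8, blue, green, red); there is no depth.
- eyes.camera_model(name): a dict with "fov_y" (degrees; the focal length in pixels is half the picture's height over the tangent of half this angle, whatever the lens; pixels are square), "cx", "cy" (the principal point, pixels), "k1" (the pictures are not rectified: a ray, as slopes to the right and down, at radius r is drawn at 1 + k1 r^2 times it, then the intrinsics apply), "R" (3x3) and "t" (3): a world point X has camera coordinates R X + t; the wrist camera has in their place "mount" (4x4, takes a point from camera to tool coordinates, whose origin is the TCP and whose axes are the tool frame's). Camera axes: x right, y down, z forward; pixel columns grow to the right and rows downward; lengths in m; the calibration is good to about 2 mm. A picture is of the moment at which its call begins: read the wrist's pose just before it. camera_model takes no time and is no camera call.
- hand_in(): hands the job in, once; it reports no verdict.
Trained networks look in the newest picture that a camera, given by its name, has taken for a name from the list of things; names that differ only in an ending like _2 or _b are one class to them, and where a whole thing is asked for, a point or a joint stands for the part that bears it (a point fixed in the world has none). Each returns a list of dicts, best first, with "confidence" (0 to 1); they miss things now and then, are a little off and sometimes report something else, mostly with a low value. They report only what shows in the picture. A call takes as long as a camera call. They do not tell look-alikes from the thing itself.
- eyes.boxes_of(thing, camera): "uv" ([column, row] in pixels, amid what is visible of it).
- eyes.regions_of(thing, camera): "pixels" (420x560 bool, what is visible of it) and "uv" ([column, row] in pixels, amid what is visible of it).
The state is a dict: "time_s": time; "joint_positions": joint angles; "qd": joint speeds; "tau": joint torques, N m; "eef_pos": TCP position; "eef_rot": TCP orientation; "force": force on the tool from outside, world axes, zero at the start; "wrist_torque": the same for the moment, N m; "gripper_width": opening from 0.0 (shut) to 1.0 (fully open).
Only numpy, scipy, OpenCV 4.12 (cv2) and the standard library are available. Lean on these libraries where they do the work, as an engineer would, in place of code of your own. Each camera call takes 0.05 s, during which the arm holds its last target. There are 200 camera calls.

### The job

Lay the coffee tray: stand each of the four coloured espresso cups upright in the middle of the saucer of its own colour on the serving tray, setting each one down gently without dropping it. Leave the saucers lying where they are, and leave the white cup, which has no saucer, and the blue egg cup standing where they are on the drying mat.

Things in the scene. Friction and masses are not known exactly. Their poses are not given: they have to be found in the camera images.
- red_cup: red espresso cup, loose, about 140 g, upright on the mat. 60 mm tall, outer diameter 62 mm at the open rim, 58 mm at 16 mm up, foot 41 mm, wall 3 mm. Origin: centre of its underside; z up; its loop handle (8 mm thick, 18 to 53 mm up) sticks out along its own +y to 55 mm from the axis, so grip across its x axis, 30 to 45 mm above the foot.
- yellow_cup: yellow espresso cup, loose, about 140 g, upright on the mat. 60 mm tall, outer diameter 62 mm at the open rim, 58 mm at 16 mm up, foot 41 mm, wall 3 mm. Origin: centre of its underside; z up; its loop handle (8 mm thick, 18 to 53 mm up) sticks out along its own +y to 55 mm from the axis, so grip across its x axis, 30 to 45 mm above the foot.
- blue_cup: blue espresso cup, loose, about 140 g, upright on the mat. 60 mm tall, outer diameter 62 mm at the open rim, 58 mm at 16 mm up, foot 41 mm, wall 3 mm. Origin: centre of its underside; z up; its loop handle (8 mm thick, 18 to 53 mm up) sticks out along its own +y to 55 mm from the axis, so grip across its x axis, 30 to 45 mm above the foot.
- green_cup: green espresso cup, loose, about 140 g, upright on the mat. 60 mm tall, outer diameter 62 mm at the open rim, 58 mm at 16 mm up, foot 41 mm, wall 3 mm. Origin: centre of its underside; z up; its loop handle (8 mm thick, 18 to 53 mm up) sticks out along its own +y to 55 mm from the axis, so grip across its x axis, 30 to 45 mm above the foot.
- red_saucer: red saucer, loose, about 130 g, 112 mm across, rim 15 mm high; its flat middle, 64 mm across, is 6 mm above the origin (centre of its underside; z up). Lies in a fixed oak tray (floor 8 mm thick, sides to 54 mm above the counter), saucers two by two, centres about 125 mm apart; a 75 mm high sugar bowl and teaspoons lie at the tray's far end.
- yellow_saucer: yellow saucer, loose, about 130 g, 112 mm across, rim 15 mm high; its flat middle, 64 mm across, is 6 mm above the origin (centre of its underside; z up). Lies in a fixed oak tray (floor 8 mm thick, sides to 54 mm above the counter), saucers two by two, centres about 125 mm apart; a 75 mm high sugar bowl and teaspoons lie at the tray's far end.
- blue_saucer: blue saucer, loose, about 130 g, 112 mm across, rim 15 mm high; its flat middle, 64 mm across, is 6 mm above the origin (centre of its underside; z up). Lies in a fixed oak tray (floor 8 mm thick, sides to 54 mm above the counter), saucers two by two, centres about 125 mm apart; a 75 mm high sugar bowl and teaspoons lie at the tray's far end.
- green_saucer: green saucer, loose, about 130 g, 112 mm across, rim 15 mm high; its flat middle, 64 mm across, is 6 mm above the origin (centre of its underside; z up). Lies in a fixed oak tray (floor 8 mm thick, sides to 54 mm above the counter), saucers two by two, centres about 125 mm apart; a 75 mm high sugar bowl and teaspoons lie at the tray's far end.
- white_cup: white cup of the same shape and size as the coloured ones, standing on the mat; it has no saucer and stays where it is. Origin: centre of its underside, handle along its own +y.
- egg_cup: blue egg cup (same blue as the blue cup), 60 mm tall, stem on a 44 mm foot, bowl 49 mm across, no handle; stays where it is. Origin: centre of its underside. Cups and egg cup stand at least 100 mm apart (centres) on a dark drying mat 4 mm thick, which lies beside the tray, left or right of it.
There are look-alikes about, which are no part of the job. What is shaped like the yellow_cup but pink is not meant.

How it is judged:
By the outcome, as a careful person would: the job done as asked, in the order asked, and still so for the second after the job is handed in, with the robot touching nothing.
It also fails if it takes over 107 s, if anything falls off the work surface, if the arm or the gripper's body presses on something with over 40 N, if the wrist force passes 120 N, or if a joint passes its speed limit or range.

## Working session

There is one attempt and no reset: what is moved stays moved. The work goes in short steps, Python scripts to look and compute and a tool call to move; the robot and the scene stay as the last step left them, time stands still between calls to the robot, and variables do not carry over. Pictures are saved under pics/ and viewed, about 12 in all and at most 16, crops included, and the job is handed in when it is done.

Besides the shell and the picture viewer there is one more tool, called after ">>>" as a command line: name --pt "numbers of a row" for each row, then --argument value for the rest. move_arm: Moves the arm, as the interface text tells. Its arguments: {"type":"object","properties":{"plan":{"type":"array","items":{"type":"array","items":{"type":"number"}}},"newtons":{"type":"number"}},"required":["plan"]}

```bash
ls; mkdir -p pics
python3 - <<'E'
from station import sensors, eyes
import cv2
print(sensors.observe())
for n in ("top","scene"):
    cv2.imwrite(f"pics/{n}0.png",eyes.snapshot(n)); print(n,eyes.camera_model(n))
print(eyes.camera_model("wrist"))
E
```

```text
pics
{'time_s': 0.0, 'joint_positions': array([-1.36430897e+00,  1.81509950e-01,  1.60796461e+00,  1.40304311e-05,
        1.35378998e+00, -2.06305617e-01]), 'qd': array([ 0.00124509, -0.00122566,  0.00129847, -0.00075743,  0.00156819,
       -0.00094587]), 'tau': array([ 2.52655380e-03, -4.33861542e+01, -3.41847074e+01,  7.04359473e-02,
        3.86656530e-02, -1.43782463e-04]), 'eef_pos': array([ 0.23058213, -0.52618273,  0.23784859]), 'eef_rot': array([ 0.14431816,  0.69210374,  0.14550037, -0.69209416]), 'force': array([ 0.20821529, -0.80293756, -0.37906987]), 'wrist_torque': array([ 0.01554189, -0.0184381 ,  0.01796808]), 'gripper_width': 0.9986906794192733}
top {'fov_y': 45.07130475256946, 'cx': 293.45151740149066, 'cy': 204.659927238075, 'k1': -0.010624259122934717, 'R': array([[-1.68643832e-04, -9.99999524e-01, -9.60664037e-04],
       [-9.97279999e-01,  2.38991759e-04, -7.37058140e-02],
       [ 7.37060086e-02,  9.45620998e-04, -9.97279565e-01]]), 't': array([-0.08989452,  0.44928583,  1.49919872])}
scene {'fov_y': 49.59106737927985, 'cx': 276.7028107722258, 'cy': 202.00187370619486, 'k1': -0.07282340636120814, 'R': array([[-0.07979295,  0.99654334,  0.02311841],
       [ 0.57809056,  0.06515653, -0.81336703],
       [-0.81206182, -0.05153642, -0.58129133]]), 't': array([ 0.10957854, -0.23815335,  1.54513504])}
{'fov_y': 71.5796349046412, 'cx': 279.2972347725885, 'cy': 208.3464210117865, 'k1': 0.01582663527570526, 'mount': array([[ 5.80644024e-04, -2.99590068e-01,  9.54067846e-01,
        -1.45910150e-01],
       [ 9.99999658e-01,  7.35266320e-04, -3.77714583e-04,
        -4.24138047e-04],
       [-5.88334417e-04,  9.54067739e-01,  2.99590392e-01,
        -7.89894686e-02],
       [ 0.00000000e+00,  0.00000000e+00,  0.00000000e+00,
         1.00000000e+00]])}
```

View pics/top0.png

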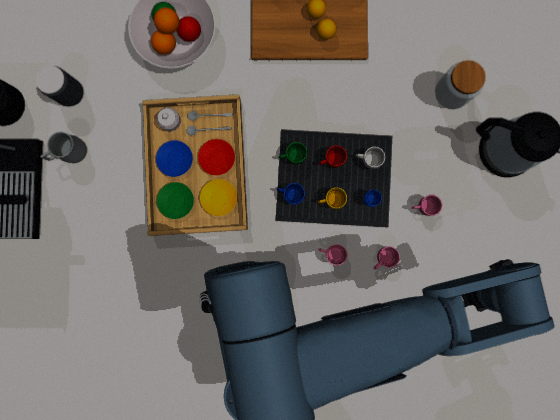

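View pics/scene0.png

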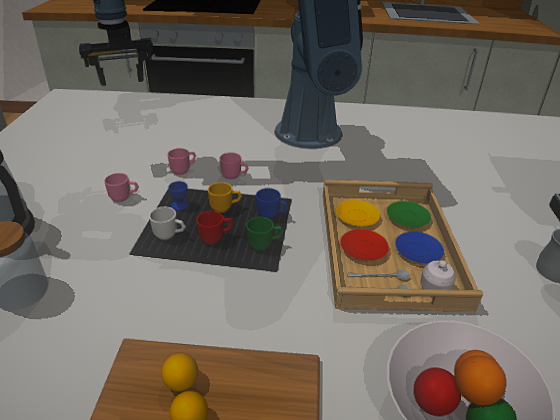

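```bash
cat > h.py <<'E'
import numpy as np, cv2
from scipy.spatial.transform import Rotation as Rn
from station import sensors, eyes
CUPS=["red_cup","yellow_cup","blue_cup","green_cup","white_cup","egg_cup"]
SAU=["red_saucer","yellow_saucer","blue_saucer","green_saucer"]
def rot(q): return Rn.from_quat([q[1],q[2],q[3],q[0]])
def state():
    s=sensors.observe(); return np.array(s["eef_pos"]),rot(s["eef_rot"]),s
def cam(name):
    m=eyes.camera_model(name); f=210/np.tan(np.radians(m["fov_y"])/2)
    if "mount" in m:
        p,R,_=state(); T=np.array(m["mount"]); Rw=R.as_matrix()@T[:3,:3]; c=p+R.as_matrix()@T[:3,3]
        Rc=Rw.T; t=-Rc@c
    else: Rc,t=np.array(m["R"]),np.array(m["t"])
    return f,m["cx"],m["cy"],m["k1"],Rc,t
def proj(C,X):
    f,cx,cy,k,R,t=C; Y=np.atleast_2d(X)@R.T+t; s=Y[:,:2]/Y[:,2:]
    s=s*(1+k*(s**2).sum(1,keepdims=True)); return s*f+[cx,cy]
def ray(C,uv,z):
    f,cx,cy,k,R,t=C; d=(np.atleast_2d(uv)-[cx,cy])/f; s=d.copy()
    for _ in range(8): s=d/(1+k*(s**2).sum(1,keepdims=True))
    D=np.c_[s,np.ones(len(s))]@R; c=-R.T@t
    return c+D*((z-c[2])/D[:,2])[:,None]
def shift(target,yaw=None):
    """row for TCP target; yaw = world angle of tool y (jaw) axis, mod pi, tool straight down"""
    p,R,_=state(); M=R.as_matrix(); d=M.T@(np.array(target)-p)*1000
    rv=np.zeros(3)
    if yaw is not None:
        best=None
        for a in (yaw,yaw+np.pi):
            x=np.array([0,0,-1.]);y=np.array([np.cos(a),np.sin(a),0]);N=np.c_[x,y,np.cross(x,y)]
            r=Rn.from_matrix(M.T@N).as_rotvec()
            if best is None or np.linalg.norm(r)<np.linalg.norm(best): best=r
        rv=best
    return np.round(d,1),np.round(rv,3)
E
python3 - <<'E'
from h import *
eyes.snapshot("top"); C=cam("top")
for n in CUPS+SAU:
    z=.023 if "saucer" in n else .05
    for r in eyes.regions_of(n,"top")[:4]:
        m=r["pixels"]; v,u=np.nonzero(m); P=ray(C,np.c_[u,v],z)
        print(n,round(r["confidence"],2),np.round(r["uv"]),m.sum(),P.mean(0).round(4)[:2],"ext",np.ptp(P,0).round(3)[:2])
p,R,s=state(); print(R.as_matrix().round(3))
print(shift([.5,-.15,.33],0),shift([.5,-.15,.33],np.pi/2))
E
```

```text
red_cup 0.6 [337. 156.] 410 [ 0.5906 -0.2113] ext [0.066 0.08 ]
yellow_cup 0.78 [385. 257.] 429 [ 0.2949 -0.3627] ext [0.064 0.073]
yellow_cup 0.63 [334. 198.] 380 [ 0.4673 -0.2118] ext [0.062 0.082]
yellow_cup 0.56 [430. 205.] 422 [ 0.4451 -0.4888] ext [0.062 0.085]
blue_cup 0.7 [292. 194.] 370 [ 0.4818 -0.089 ] ext [0.059 0.079]
green_cup 0.67 [174. 200.] 1056 [0.4611 0.2577] ext [0.106 0.106]
green_cup 0.63 [297. 152.] 413 [ 0.6013 -0.0968] ext [0.066 0.08 ]
green_cup 0.62 [373. 156.] 403 [ 0.5868 -0.3236] ext [0.063 0.08 ]
white_cup 0.96 [372. 158.] 404 [ 0.5876 -0.3234] ext [0.063 0.083]
egg_cup 0.52 [373. 200.] 248 [ 0.4681 -0.3223] ext [0.047 0.053]
red_saucer 0.66 [216. 155.] 1055 [0.5943 0.1427] ext [0.106 0.108]
yellow_saucer 0.96 [216. 200.] 1110 [0.4716 0.1351] ext [0.111 0.111]
yellow_saucer 0.7 [373. 200.] 237 [ 0.4698 -0.3251] ext [0.051 0.054]
blue_saucer 0.83 [172. 159.] 1055 [0.5902 0.2694] ext [0.109 0.109]
green_saucer 0.8 [175. 200.] 1066 [0.4623 0.2644] ext [0.111 0.108]
[[-0.     0.401 -0.916]
 [-0.    -0.916 -0.401]
 [-1.     0.     0.   ]]
(array([ -91.3, -237. , -397.8]), array([-1.158,  0.   , -0.   ])) (array([ -91.3, -237. , -397.8]), array([ 0.413,  0.   , -0.   ]))
```

Run:
```python
from h import *
print(shift([.53,-.16,.30],0))
```

```text
(array([ -61.3, -215.8, -421.3]), array([-1.158,  0.   , -0.   ]))
```

>>> move_arm --pt "-61 -216 -421 -1.158 0 0 1" --pt "-61 -216 -421 -1.158 0 0 1" --pt "-61 -216 -421 -1.158 0 0 1" --pt "-61 -216 -421 -1.158 0 0 1" --pt "-61 -216 -421 -1.158 0 0 1" --pt "-61 -216 -421 -1.158 0 0 1" --pt "-61 -216 -421 -1.158 0 0 1" --pt "-61 -216 -421 -1.158 0 0 1" --pt "-61 -216 -421 -1.158 0 0 1" --pt "-61 -216 -421 -1.158 0 0 1" --pt "-61 -216 -421 -1.158 0 0 1" --pt "-61 -216 -421 -1.158 0 0 1" --pt "-61 -216 -421 -1.158 0 0 1" --pt "-61 -216 -421 -1.158 0 0 1"

```text
time_s: 2.05
eef_pos: [0.529, -0.161, 0.2995]
eef_rot: [-0.499, -0.5, -0.5, 0.501]
force: [0.4, 0.5, 0.6]
gripper_width: 1.002
```

Run:
```python
from h import *
C=cam("wrist"); im=eyes.snapshot("wrist"); cv2.imwrite("pics/w1.png",im)
np.savez("w1.npz",*[np.asarray(c) for c in C]); print(state()[0])
for n in CUPS:
    for r in eyes.regions_of(n,"wrist")[:4]:
        m=r["pixels"]; print(n,round(r["confidence"],2),np.round(r["uv"]),m.sum(),ray(C,r["uv"],.05).round(3)[0,:2])
```

```text
[ 0.52902361 -0.16106858  0.29955929]
red_cup 0.65 [323. 214.] 1796 [ 0.592 -0.215]
yellow_cup 0.88 [122. 289.] 435 [ 0.286 -0.337]
yellow_cup 0.76 [234. 363.] 1427 [ 0.453 -0.482]
yellow_cup 0.73 [126. 210.] 2081 [ 0.313 -0.208]
yellow_cup 0.6 [237. 212.] 1804 [ 0.469 -0.212]
blue_cup 0.9 [245. 124.] 2047 [ 0.485 -0.092]
green_cup 0.7 [337. 129.] 2112 [ 0.606 -0.098]
egg_cup 0.86 [240. 277.] 1119 [ 0.469 -0.317]
```

View pics/w1.png

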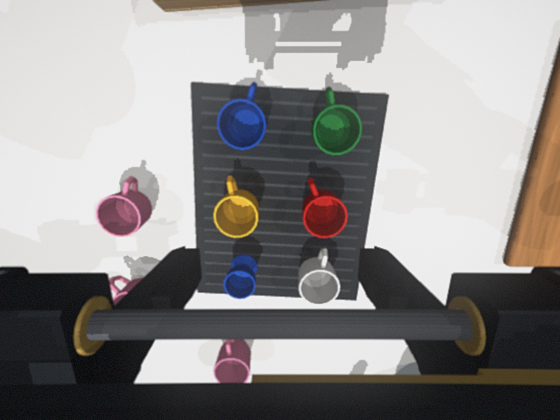

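```bash
cat >> h.py <<'E'
HUE={"red":[(0,7),(172,180)],"yellow":[(18,30)],"blue":[(105,125)],"green":[(50,90)]}
def cmask(im,col,uv,smin=110,vmin=25):
    h=cv2.cvtColor(im,cv2.COLOR_BGR2HSV); m=np.zeros(im.shape[:2],np.uint8)
    for a,b in HUE[col]: m|=cv2.inRange(h,(a,smin,vmin),(b,255,255))
    m=cv2.morphologyEx(m,cv2.MORPH_CLOSE,np.ones((3,3),np.uint8))
    n,l,st,ce=cv2.connectedComponentsWithStats(m)
    i=min([k for k in range(1,n) if st[k,4]>80],key=lambda k:np.hypot(*(ce[k]-uv)))
    m=(l==i).astype(np.uint8); c,_=cv2.findContours(m,cv2.RETR_EXTERNAL,cv2.CHAIN_APPROX_NONE)
    return cv2.drawContours(m,c,-1,1,-1)
A=np.linspace(0,2*np.pi,40)
def ring(r,z): return np.c_[r*np.cos(A),r*np.sin(A),0*A+z]
BODY=np.vstack([ring(.0205,0),ring(.029,.016),ring(.031,.06)])
HAN=np.array([[x,y,z] for x in(-.004,.004) for y,z in((.025,.018),(.048,.018),(.055,.026),(.055,.045),(.048,.053),(.025,.053))])
S=8
def sil(C,shape,parts,x,y,yaw,z):
    m=np.zeros((shape[0]*2,shape[1]*2),np.uint8); c,s=np.cos(yaw),np.sin(yaw); M=np.array([[c,-s,0],[s,c,0],[0,0,1]])
    for P in parts:
        q=proj(C,P@M.T+[x,y,z]); h=cv2.convexHull(((q+.5)*2*16).astype(np.int32)); cv2.fillConvexPoly(m,h,255,shift=4)
    return cv2.resize(m,(shape[1],shape[0]),interpolation=cv2.INTER_AREA)/255.
def fit(C,m,x0,z=.004,parts=(BODY,HAN),yaws=(1.2,1.57,1.9,2.3)):
    from scipy.optimize import minimize
    f=lambda p:np.abs(sil(C,m.shape,parts,p[0]/100,p[1]/100,p[2],z)-m).sum()/m.sum()
    b=min((minimize(f,[x0[0]*100,x0[1]*100,a],method="Nelder-Mead",options=dict(initial_simplex=[[x0[0]*100,x0[1]*100,a],[x0[0]*100+.8,x0[1]*100,a],[x0[0]*100,x0[1]*100+.8,a],[x0[0]*100,x0[1]*100,a+.3]],maxiter=150)) for a in yaws),key=lambda r:r.fun)
    return b.x[0]/100,b.x[1]/100,b.x[2],b.fun
E
python3 - <<'E'
from h import *
D=np.load("w1.npz"); C=[D[f"arr_{i}"] for i in range(6)]
im=cv2.imread("pics/w1.png"); o=im.copy()
for col,uv,x0 in(("red",(323,214),(.59,-.215)),("yellow",(237,212),(.469,-.212)),("blue",(245,124),(.485,-.092)),("green",(337,129),(.606,-.098))):
    m=cmask(im,col,uv); r=fit(C,m,x0); print(col,m.sum(),np.round(r,4),"deg",round(np.degrees(r[2])))
    for k in((BODY,),(HAN,)):
        s=(sil(C,m.shape,k,*r[:3],.004)>.5).astype(np.uint8); c,_=cv2.findContours(s,0,1); cv2.drawContours(o,c,-1,(255,255,255),1)
cv2.imwrite("pics/fit1.png",cv2.resize(o[70:250,180:400],None,fx=3,fy=3,interpolation=cv2.INTER_NEAREST))
print(shift([.53,.26,.30],0))
E
```

```text
red 1854 [ 0.5926 -0.2149  0.3898  0.0291] deg 22
yellow 1888 [ 0.4687 -0.2137  2.6579  0.1208] deg 152
blue 2159 [ 0.4819 -0.091   1.8246  0.121 ] deg 105
green 2029 [ 0.6024 -0.0982  1.3566  0.1496] deg 78
(array([-3.000e-01,  2.000e-01, -4.203e+02]), array([-0.001,  0.   , -0.   ]))
```

View pics/fit1.png

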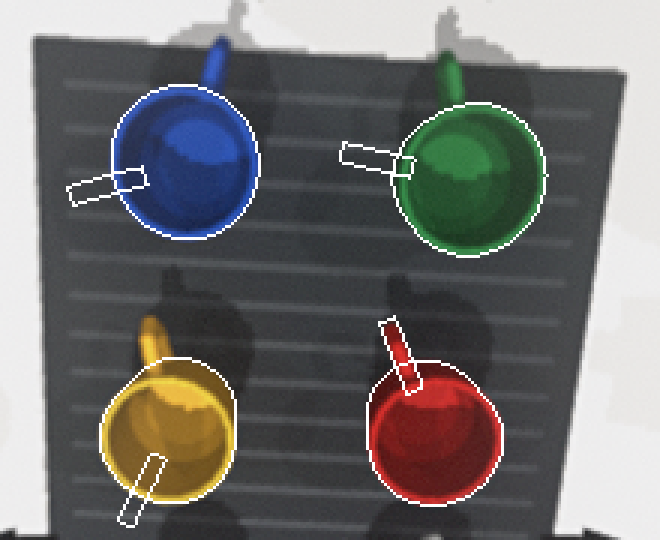

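>>> move_arm --pt "0 0 -420 0 0 0 1" --pt "0 0 -420 0 0 0 1" --pt "0 0 -420 0 0 0 1" --pt "0 0 -420 0 0 0 1" --pt "0 0 -420 0 0 0 1" --pt "0 0 -420 0 0 0 1" --pt "0 0 -420 0 0 0 1" --pt "0 0 -420 0 0 0 1" --pt "0 0 -420 0 0 0 1" --pt "0 0 -420 0 0 0 1" --pt "0 0 -420 0 0 0 1" --pt "0 0 -420 0 0 0 1"

```text
time_s: 3.6
eef_pos: [0.53, 0.2585, 0.2997]
eef_rot: [-0.5, -0.5, -0.499, 0.501]
force: [0.4, -1.2, -0.7]
gripper_width: 1.007
```

Run:
```python
from h import *
D=np.load("w1.npz"); C=[D[f"arr_{i}"] for i in range(6)]
im=cv2.imread("pics/w1.png")
for col,uv,x0 in(("red",(323,214),(.592,-.215)),("yellow",(237,212),(.469,-.214)),("blue",(245,124),(.482,-.091)),("green",(337,129),(.602,-.098))):
    m=cmask(im,col,uv); r=fit(C,m,x0,yaws=(-.5,0,.5)); print(col,m.sum(),np.round(r,4),"deg",round(np.degrees(r[2])))
C=cam("wrist"); im=eyes.snapshot("wrist"); o=im.copy(); print(state()[0])
DISC=(np.vstack([ring(.056,.015),ring(.035,0)]),)
for n,x0 in zip(SAU,((.594,.143),(.4716,.1351),(.59,.269),(.4623,.2644))):
    col=n.split("_")[0]; uv=proj(C,[*x0,.02])[0]
    for r in eyes.regions_of(n,"wrist")[:1]: print(n,round(r["confidence"],2),np.round(r["uv"]),uv.round())
    m=cmask(im,col,uv); r=fit(C,m,x0,.008,DISC,(0,)); print(col,m.sum(),np.round(r,4))
    s=(sil(C,m.shape,DISC,*r[:3],.008)>.5).astype(np.uint8); c,_=cv2.findContours(s,0,1); cv2.drawContours(o,c,-1,(255,255,255),1)
cv2.imwrite("pics/fit2.png",o)
```

```text
red 1854 [ 0.5927 -0.215   0.396   0.0295] deg 23
yellow 1888 [ 0.4686 -0.2139  0.1806  0.0424] deg 10
blue 2159 [ 0.4817 -0.0914 -0.2962  0.0484] deg -17
green 2029 [ 0.6023 -0.0985  0.163   0.119 ] deg 9
[0.5300616  0.25835938 0.29976443]
red_saucer 0.84 [319. 245.] [319. 245.]
red 3520 [0.5959 0.1424 0.1017 0.0358]
yellow_saucer 0.67 [243. 250.] [242. 249.]
yellow 5391 [ 0.4746  0.1397 -0.088   0.3295]
blue_saucer 0.72 [320. 163.] [320. 166.]
blue 4418 [0.5915 0.2685 0.0868 0.0637]
green_saucer 0.93 [234. 169.] [232. 169.]
green 4327 [0.4656 0.2627 0.0622 0.0731]
```

View pics/fit2.png

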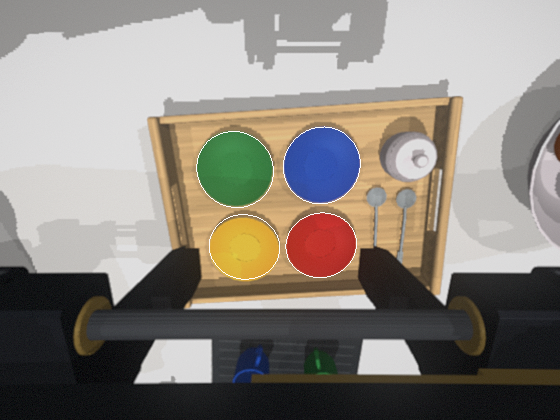

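Run:
```python
from h import *
C=cam("wrist"); im=eyes.snapshot("wrist")
DISC=(np.vstack([ring(.056,.015),ring(.035,0)]),)
for sm in(170,190,205):
    m=cmask(im,"yellow",(243,249),sm); print(sm,m.sum(),np.round(fit(C,m,(.474,.139),.008,DISC,(0,)),4))
print(shift([.5927,-.215,.15],.396),shift([.5927,-.215,.023],.396))
```

```text
170 3411 [0.4734 0.1349 0.3107 0.0509]
190 1596 [0.4744 0.1329 0.4243 1.2391]Traceback (most recent call last):
  File "<stdin>", line 5, in <module>
  File "h.py", line 42, in cmask
    i=min([k for k in range(1,n) if st[k,4]>80],key=lambda k:np.hypot(*(ce[k]-uv)))
ValueError: min() iterable argument is empty
```

Run:
```python
from h import *
print(shift([.5927,-.215,.15],.396),shift([.5927,-.215,.023],.396))
```

```text
(array([149.9,  63.5, 473.8]), array([-0.398,  0.   , -0.   ])) (array([276.9,  63.5, 473.8]), array([-0.398,  0.   , -0.   ]))
```

>>> move_arm --pt "150 64 474 -0.398 0 0 1" --pt "150 64 474 -0.398 0 0 1" --pt "150 64 474 -0.398 0 0 1" --pt "150 64 474 -0.398 0 0 1" --pt "150 64 474 -0.398 0 0 1" --pt "150 64 474 -0.398 0 0 1" --pt "150 64 474 -0.398 0 0 1" --pt "150 64 474 -0.398 0 0 1" --pt "150 64 474 -0.398 0 0 1" --pt "150 64 474 -0.398 0 0 1" --pt "150 64 474 -0.398 0 0 1" --pt "150 64 474 -0.398 0 0 1" --pt "150 64 474 -0.398 0 0 1" --pt "180 64 474 -0.398 0 0 1"

```text
time_s: 5.3
eef_pos: [0.5966, -0.2152, 0.125]
eef_rot: [0.592, 0.392, 0.585, -0.391]
force: [1.1, 0.2, 0.1]
gripper_width: 1.002
```

Run:
```python
from h import *
print(state()[0]);print(shift([.5927,-.215,.023],.396))
C=cam("wrist"); im=eyes.snapshot("wrist"); cv2.imwrite("pics/w3.png",im)
uv=proj(C,[.5927,-.215,.04])[0]; m=cmask(im,"red",uv); print(uv,m.sum(),np.round(fit(C,m,(.5927,-.215),yaws=(.3,.5)),4))
```

```text
[ 0.59663418 -0.21517183  0.12499222]
(array([102. ,  -4.2,  -2.5]), array([ 0.002,  0.008, -0.006]))
[272.73190781 212.25471926] 5714 [ 0.5928 -0.215   0.4028  0.0209]
```

View pics/w3.png

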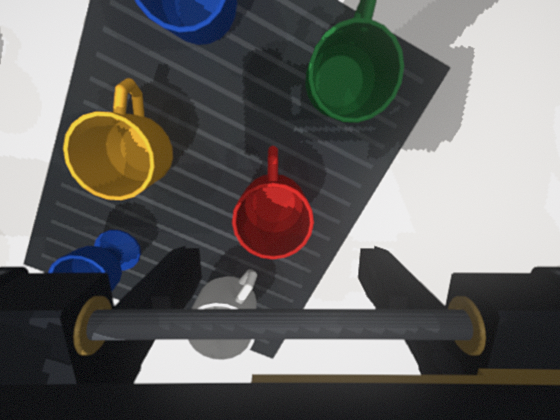

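>>> move_arm --pt "20 -4 -2 0 0.008 -0.006 1" --pt "45 -4 -2 0 0.008 -0.006 1" --pt "70 -4 -2 0 0.008 -0.006 1" --pt "90 -4 -2 0 0.008 -0.006 1" --pt "102 -4 -2 0 0.008 -0.006 1" --pt "102 -4 -2 0 0.008 -0.006 1" --pt "102 -4 -2 0 0.008 -0.006 1" --pt "102 -4 -2 0 0.008 -0.006 0" --pt "102 -4 -2 0 0.008 -0.006 0" --pt "102 -4 -2 0 0.008 -0.006 0" --pt "102 -4 -2 0 0.008 -0.006 0" --pt "102 -4 -2 0 0.008 -0.006 0" --pt "102 -4 -2 0 0.008 -0.006 0" --newtons 20

```text
time_s: 6.65
eef_pos: [0.5885, -0.2126, 0.0157]
eef_rot: [0.585, 0.391, 0.593, -0.391]
force: [1.7, 0.3, 3.0]
gripper_width: 0.669
```

Run:
```python
from h import *
p,R,s=state(); print(p,s["gripper_width"]*88)
for z in(.15,p[2]+.02,p[2]+.010): print(shift([.5959,.1424,z],.396))
```

```text
[ 0.58848539 -0.21255593  0.0157095 ] 58.899007787028566
(array([-132.4,  143.7, -325.5]), array([ 0.002, -0.008,  0.006]))
(array([ -18.1,  144.3, -324.5]), array([ 0.002, -0.008,  0.006]))
(array([  -8.1,  144.4, -324.4]), array([ 0.002, -0.008,  0.006]))
```

>>> move_arm --pt "-20 0 0 0 0 0 0" --pt "-50 0 0 0 0 0 0" --pt "-85 0 0 0 0 0 0" --pt "-115 12 -28 0 0 0 0" --pt "-132 29 -66 0 0 0 0" --pt "-132 45 -104 0 0 0 0" --pt "-132 62 -142 0 0 0 0" --pt "-132 79 -180 0 0 0 0" --pt "-132 95 -218 0 0 0 0" --pt "-132 112 -256 0 0 0 0" --pt "-132 127 -290 0 0 0 0" --pt "-132 139 -318 0 0 0 0" --pt "-132 144 -329 0 0 0 0" --pt "-132 144 -329 0 0 0 0" --pt "-132 144 -329 0 0 0 0" --pt "-132 144 -329 0 0 0 0" --newtons 20

```text
time_s: 8.25
eef_pos: [0.5949, 0.1442, 0.1495]
eef_rot: [0.585, 0.392, 0.592, -0.392]
force: [0.5, 0.5, -0.8]
gripper_width: 0.671
```

Run:
```python
from h import *
p,R,s=state(); print(p,s["gripper_width"]*88,R.as_matrix().round(3).tolist(),s["force"])
for z in(.15,.0357,.0257): print(shift([.5944,.1459,z]))
cv2.imwrite("pics/w4.png",eyes.snapshot("wrist"))
```

```text
[0.59489757 0.14420968 0.14946507] 59.07972398529742 [[-0.009, 0.922, 0.386], [0.005, 0.386, -0.922], [-1.0, -0.006, -0.008]] [ 0.50639749  0.50244474 -0.7865615 ]
(array([-0.5,  0.2, -1.8]), array([0., 0., 0.]))
(array([113.8,   0.9,  -0.8]), array([0., 0., 0.]))
(array([123.8,   1. ,  -0.7]), array([0., 0., 0.]))
```

View pics/w4.png

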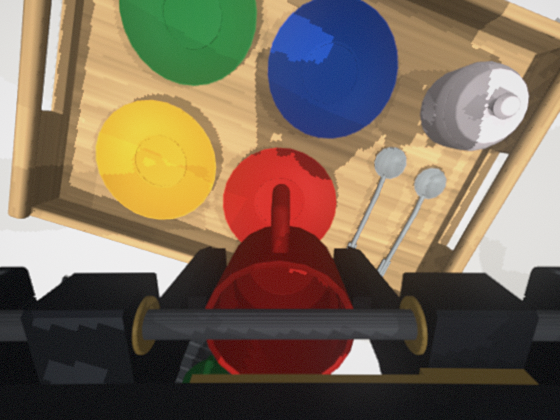

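>>> move_arm --pt "40 1 -1 0 0 0 0" --pt "80 1 -1 0 0 0 0" --pt "105 1 -1 0 0 0 0" --pt "115 1 -1 0 0 0 0" --pt "119 1 -1 0 0 0 0" --pt "121 1 -1 0 0 0 0" --pt "122 1 -1 0 0 0 0" --pt "123 1 -1 0 0 0 0" --pt "123.5 1 -1 0 0 0 0" --pt "124 1 -1 0 0 0 0" --pt "124 1 -1 0 0 0 0" --pt "124 1 -1 0 0 0 0"

```text
time_s: 9.5
eef_pos: [0.5946, 0.1462, 0.0258]
eef_rot: [0.585, 0.392, 0.592, -0.392]
force: [-1.3, 0.0, -0.4]
gripper_width: 0.672
```

>>> move_arm --pt "0.5 0 0 0 0 0 0" --pt "1 0 0 0 0 0 0" --pt "1 0 0 0 0 0 0"

```text
time_s: 9.8
eef_pos: [0.5948, 0.1463, 0.0256]
eef_rot: [0.585, 0.392, 0.592, -0.392]
force: [-3.1, -0.0, 6.6]
gripper_width: 0.672
```

>>> move_arm --pt "0 0 0 0 0 0 0.85" --pt "0 0 0 0 0 0 0.85" --pt "0 0 0 0 0 0 0.85" --pt "0 0 0 0 0 0 0.85" --pt "-20 0 0 0 0 0 0.85" --pt "-60 0 0 0 0 0 0.85" --pt "-105 0 0 0 0 0 1" --pt "-105 -255 283 0.215 0 0 1" --pt "-105 -255 283 0.215 0 0 1" --pt "-105 -255 283 0.215 0 0 1" --pt "-105 -255 283 0.215 0 0 1" --pt "-105 -255 283 0.215 0 0 1" --pt "-105 -255 283 0.215 0 0 1" --pt "-105 -255 283 0.215 0 0 1" --pt "-105 -255 283 0.215 0 0 1" --pt "-105 -255 283 0.215 0 0 1" --pt "-105 -255 283 0.215 0 0 1" --pt "-105 -255 283 0.215 0 0 1" --pt "-105 -255 283 0.215 0 0 1"

```text
time_s: 11.7
eef_pos: [0.47, -0.2125, 0.1297]
eef_rot: [0.54, 0.452, 0.547, -0.453]
force: [-0.7, 0.5, -0.1]
gripper_width: 0.998
```

Run:
```python
from h import *
C=cam("wrist"); im=eyes.snapshot("wrist"); cv2.imwrite("pics/w5.png",im)
x=(.4686,-.2139)
uv=proj(C,[*x,.04])[0]; m=cmask(im,"yellow",uv); r=fit(C,m,x,yaws=(0,.2,.4)); print(uv,m.sum(),np.round(r,4))
print(state()[0]);print(shift([*r[:2],.024],r[2]))
cv2.imwrite("pics/top5.png",eyes.snapshot("top"))
```

```text
[276.67406052 215.3471761 ] 5460 [ 0.4687 -0.2141  0.1915  0.019 ]
[ 0.47006635 -0.21255547  0.12969505]
(array([105.7,  -0.9,   2. ]), array([-0.008, -0.007,  0.007]))
```

View pics/top5.png

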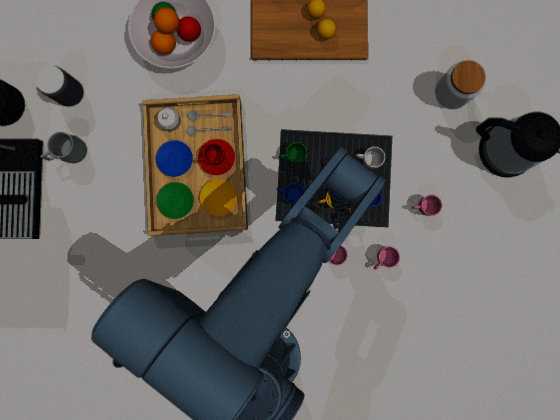

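>>> move_arm --pt "20 -1 2 -0.008 -0.007 0.007 1" --pt "45 -1 2 -0.008 -0.007 0.007 1" --pt "70 -1 2 -0.008 -0.007 0.007 1" --pt "90 -1 2 -0.008 -0.007 0.007 1" --pt "101 -1 2 -0.008 -0.007 0.007 1" --pt "106 -1 2 -0.008 -0.007 0.007 1" --pt "106 -1 2 -0.008 -0.007 0.007 1" --pt "106 -1 2 -0.008 -0.007 0.007 0" --pt "106 -1 2 -0.008 -0.007 0.007 0" --pt "106 -1 2 -0.008 -0.007 0.007 0" --pt "106 -1 2 -0.008 -0.007 0.007 0" --pt "106 -1 2 -0.008 -0.007 0.007 0" --pt "106 -1 2 -0.008 -0.007 0.007 0" --newtons 20

```text
time_s: 13.1
eef_pos: [0.4683, -0.2147, 0.0244]
eef_rot: [0.546, 0.449, 0.546, -0.45]
force: [-3.2, 0.1, 5.8]
gripper_width: 0.666
```

```bash
cat >> h.py <<'E'
def carry(cup,sau):
    "TCP target over saucer, given cup pose before grasp; jaw-axis offset is taken out by the grip"
    p,R,s=state(); M=R.as_matrix(); e=np.r_[np.array(cup)-p[:2],0]@M[:,2]
    t=np.array(sau)-e*M[:2,2]; print("pos",p.round(4),"width",s["gripper_width"]*88,"off z",e.round(4),"target",t.round(4))
    print("lift",shift([*t,p[2]+.13])[0],"place z",(p[2]+.010).round(4))
E
python3 -c "
from h import *
carry((.4687,-.2141),(.4735,.136))"
```

```text
pos [ 0.4683 -0.2147  0.0244] width 58.59556178477274 off z -0.0005 target [0.4736 0.1355]
lift [-130.3   71.8 -342.7] place z 0.0344
```

>>> move_arm --pt "-20 0 0 0 0 0 0" --pt "-50 0 0 0 0 0 0" --pt "-85 0 0 0 0 0 0" --pt "-115 6 -28 0 0 0 0" --pt "-130 15 -70 0 0 0 0" --pt "-130 23 -110 0 0 0 0" --pt "-130 32 -150 0 0 0 0" --pt "-130 40 -190 0 0 0 0" --pt "-130 48 -230 0 0 0 0" --pt "-130 57 -270 0 0 0 0" --pt "-130 64 -305 0 0 0 0" --pt "-130 69 -330 0 0 0 0" --pt "-130 72 -343 0 0 0 0" --pt "-130 72 -343 0 0 0 0" --pt "-130 72 -343 0 0 0 0" --pt "-130 72 -343 0 0 0 0"

```text
time_s: 14.7
eef_pos: [0.4739, 0.1347, 0.154]
eef_rot: [0.545, 0.45, 0.545, -0.451]
force: [-0.4, 0.1, -0.8]
gripper_width: 0.665
```

Run:
```python
from h import *
p,R,s=state(); print(p,s["gripper_width"])
print(shift([.4736,.1355,.0344]))
C=cam("wrist"); im=eyes.snapshot("wrist"); cv2.imwrite("pics/w6.png",im)
```

```text
[0.47385482 0.1346765  0.15404409] 0.6648195500799248
(array([119.6,   0. ,  -1. ]), array([0., 0., 0.]))
```

View pics/w6.png

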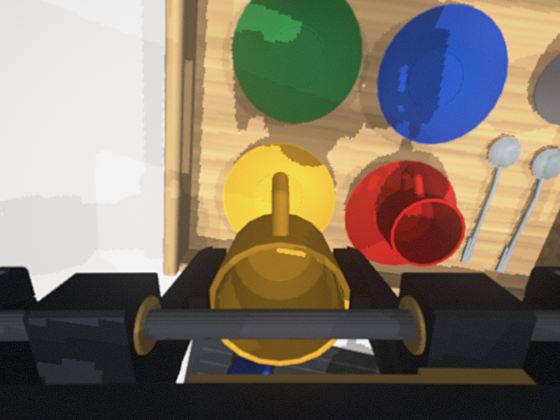

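Run:
```python
from h import *
C=cam("wrist"); im=cv2.imread("pics/w6.png")
for z in (.014,):
    q=proj(C,np.array([[.5959,.1424,.014]])+BODY); o=im.copy()
    for k in (BODY,HAN):
        s=(sil(C,im.shape[:2],(k,),.5959,.1424,.396,z)>.5).astype(np.uint8); c,_=cv2.findContours(s,0,1); cv2.drawContours(o,c,-1,(255,255,255),1)
for X in (ring(.056,.023)+[.5959,.1424,0],ring(.056,.023)+[.4735,.136,0],ring(.031,.074)+[.5959,.1424,0]):
    cv2.polylines(o,[proj(C,X).astype(np.int32)],True,(255,255,0),1)
cv2.imwrite("pics/o6.png",cv2.resize(o[120:300,200:500],None,fx=2.5,fy=2.5))
```

```text
(no output)
```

View pics/o6.png

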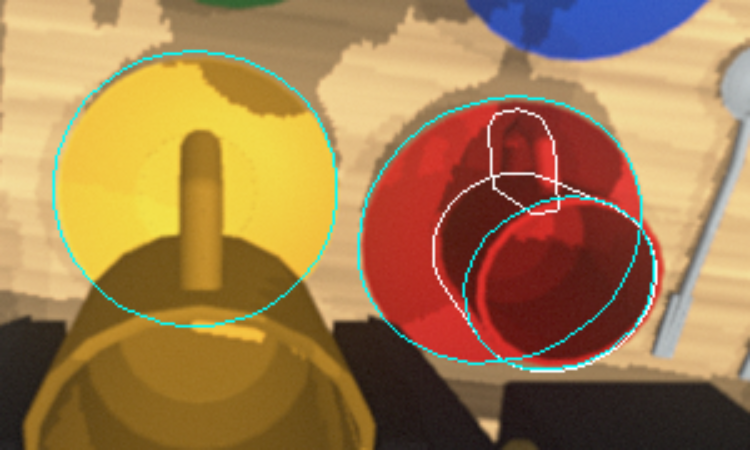

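>>> move_arm --pt "40 0 0.5 0 0 0 0" --pt "80 0 0.5 0 0 0 0" --pt "103 0 0.5 0 0 0 0" --pt "112 0 0.5 0 0 0 0" --pt "116 0 0.5 0 0 0 0" --pt "118 0 0.5 0 0 0 0" --pt "119 0 0.5 0 0 0 0" --pt "119.5 0 0.5 0 0 0 0" --pt "120 0 0.5 0 0 0 0" --pt "120.3 0 0.5 0 0 0 0" --pt "120.3 0 0.5 0 0 0 0" --pt "120.3 0 0.5 0 0 0 0"

```text
time_s: 15.95
eef_pos: [0.4743, 0.1341, 0.0344]
eef_rot: [0.545, 0.45, 0.545, -0.451]
force: [-1.3, -0.3, 5.2]
gripper_width: 0.662
```

>>> move_arm --pt "0 0 0 0 0 0 0.85" --pt "0 0 0 0 0 0 0.85" --pt "0 0 0 0 0 0 0.85" --pt "0 0 0 0 0 0 0.85" --pt "-20 0 0 0 0 0 0.85" --pt "-60 0 0 0 0 0 0.85" --pt "-96 0 0 0 0 0 1" --pt "-96 -35 223 0.486 0 0 1" --pt "-96 -35 223 0.486 0 0 1" --pt "-96 -35 223 0.486 0 0 1" --pt "-96 -35 223 0.486 0 0 1" --pt "-96 -35 223 0.486 0 0 1" --pt "-96 -35 223 0.486 0 0 1" --pt "-96 -35 223 0.486 0 0 1" --pt "-96 -35 223 0.486 0 0 1" --pt "-96 -35 223 0.486 0 0 1" --pt "-96 -35 223 0.486 0 0 1"

```text
time_s: 17.65
eef_pos: [0.4821, -0.0902, 0.1306]
eef_rot: [-0.422, -0.568, -0.421, 0.568]
force: [0.3, -0.1, 0.5]
gripper_width: 0.998
```

Run:
```python
from h import *
C=cam("wrist"); im=eyes.snapshot("wrist"); cv2.imwrite("pics/w7.png",im)
x=(.4817,-.0914)
uv=proj(C,[*x,.04])[0]; m=cmask(im,"blue",uv); r=fit(C,m,x,yaws=(-.5,-.3,-.1)); print(uv,m.sum(),np.round(r,4))
print(state()[0]);print(shift([*r[:2],.024],r[2]))
```

```text
[278.39384942 214.8331898 ] 5353 [ 0.4817 -0.0914 -0.301   0.0276]
[ 0.4821446  -0.09040025  0.13061632]
(array([ 1.066e+02, -1.000e-01,  1.000e+00]), array([ 0.007,  0.001, -0.   ]))
```

>>> move_arm --pt "20 0 1 0.007 0 0 1" --pt "45 0 1 0.007 0 0 1" --pt "70 0 1 0.007 0 0 1" --pt "90 0 1 0.007 0 0 1" --pt "102 0 1 0.007 0 0 1" --pt "106.5 0 1 0.007 0 0 1" --pt "106.5 0 1 0.007 0 0 1" --pt "106.5 0 1 0.007 0 0 0" --pt "106.5 0 1 0.007 0 0 0" --pt "106.5 0 1 0.007 0 0 0" --pt "106.5 0 1 0.007 0 0 0" --pt "106.5 0 1 0.007 0 0 0" --pt "106.5 0 1 0.007 0 0 0" --newtons 20

```text
time_s: 19.0
eef_pos: [0.4815, -0.0914, 0.0247]
eef_rot: [-0.419, -0.569, -0.419, 0.57]
force: [-3.1, 0.7, 7.3]
gripper_width: 0.661
```

```bash
python3 -c "
from h import *
carry((.4817,-.0914),(.5915,.2685))"
```

```text
pos [ 0.4815 -0.0914  0.0247] width 58.15918564210021 off z -0.0001 target [0.5915 0.2684]
lift [-130.4   -1.7 -376.1] place z 0.0347
```

>>> move_arm --pt "-20 0 0 0 0 0 0" --pt "-50 0 0 0 0 0 0" --pt "-85 0 0 0 0 0 0" --pt "-115 0 -28 0 0 0 0" --pt "-130 0 -70 0 0 0 0" --pt "-130 -1 -112 0 0 0 0" --pt "-130 -1 -154 0 0 0 0" --pt "-130 -1 -196 0 0 0 0" --pt "-130 -1 -238 0 0 0 0" --pt "-130 -1 -280 0 0 0 0" --pt "-130 -2 -320 0 0 0 0" --pt "-130 -2 -350 0 0 0 0" --pt "-130 -2 -368 0 0 0 0" --pt "-130 -2 -376 0 0 0 0" --pt "-130 -2 -376 0 0 0 0" --pt "-130 -2 -376 0 0 0 0" --pt "-130 -2 -376 0 0 0 0"

```text
time_s: 20.7
eef_pos: [0.591, 0.2672, 0.1542]
eef_rot: [-0.419, -0.569, -0.419, 0.57]
force: [1.2, -0.2, -1.5]
gripper_width: 0.659
```

Run:
```python
from h import *
p,R,s=state(); print(p,s["gripper_width"])
print(shift([.5915,.2684,.0347]))
```

```text
[0.5910324 0.2672338 0.1542328] 0.6593679146024224
(array([119.5,   0.2,  -1.4]), array([0., 0., 0.]))
```

>>> move_arm --pt "40 0 -1 0 0 0 0" --pt "80 0 -1 0 0 0 0" --pt "103 0 -1 0 0 0 0" --pt "112 0 -1 0 0 0 0" --pt "116 0 -1 0 0 0 0" --pt "118 0 -1 0 0 0 0" --pt "119 0 -1 0 0 0 0" --pt "119.5 0 -1 0 0 0 0" --pt "120 0 -1 0 0 0 0" --pt "120.2 0 -1 0 0 0 0" --pt "120.2 0 -1 0 0 0 0" --pt "120.2 0 -1 0 0 0 0"

```text
time_s: 21.9
eef_pos: [0.5916, 0.2682, 0.0348]
eef_rot: [-0.419, -0.569, -0.419, 0.57]
force: [-0.2, -0.1, 3.5]
gripper_width: 0.661
```

>>> move_arm --pt "0 0 0 0 0 0 0.85" --pt "0 0 0 0 0 0 0.85" --pt "0 0 0 0 0 0 0.85" --pt "0 0 0 0 0 0 0.85" --pt "-20 0 0 0 0 0 0.85" --pt "-60 0 0 0 0 0 0.85" --pt "-96 0 0 0 0 0 1" --pt "-96 119 347 -0.464 0 0 1" --pt "-96 119 347 -0.464 0 0 1" --pt "-96 119 347 -0.464 0 0 1" --pt "-96 119 347 -0.464 0 0 1" --pt "-96 119 347 -0.464 0 0 1" --pt "-96 119 347 -0.464 0 0 1" --pt "-96 119 347 -0.464 0 0 1" --pt "-96 119 347 -0.464 0 0 1" --pt "-96 119 347 -0.464 0 0 1" --pt "-96 119 347 -0.464 0 0 1" --pt "-96 119 347 -0.464 0 0 1" --pt "-96 119 347 -0.464 0 0 1"

```text
time_s: 23.8
eef_pos: [0.6019, -0.0967, 0.131]
eef_rot: [0.539, 0.457, 0.539, -0.458]
force: [-0.0, 0.1, 0.5]
gripper_width: 0.997
```

Run:
```python
from h import *
C=cam("wrist"); im=eyes.snapshot("wrist"); cv2.imwrite("pics/w8.png",im)
x=(.6023,-.0985)
uv=proj(C,[*x,.04])[0]; m=cmask(im,"green",uv); r=fit(C,m,x,yaws=(-.1,.16,.4)); print(uv,m.sum(),np.round(r,4))
print(state()[0]);print(shift([*r[:2],.024],r[2]))
```

```text
[278.04472253 214.89764673] 5140 [ 0.6028 -0.0988  0.1782  0.0613]
[ 0.60198917 -0.09685011  0.13106343]
(array([107.1,   0.6,   1.9]), array([-0.014,  0.001,  0.001]))
```

View pics/w8.png

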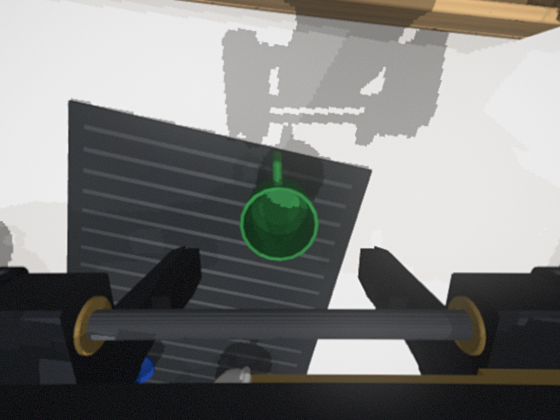

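Only the green cup remains near the gripper at (280,222), its handle straight up in the picture, so the jaws are aligned; the fit agrees.

>>> move_arm --pt "20 0.5 2 -0.014 0 0 1" --pt "45 0.5 2 -0.014 0 0 1" --pt "70 0.5 2 -0.014 0 0 1" --pt "90 0.5 2 -0.014 0 0 1" --pt "102 0.5 2 -0.014 0 0 1" --pt "107 0.5 2 -0.014 0 0 1" --pt "107 0.5 2 -0.014 0 0 1" --pt "107 0.5 2 -0.014 0 0 0" --pt "107 0.5 2 -0.014 0 0 0" --pt "107 0.5 2 -0.014 0 0 0" --pt "107 0.5 2 -0.014 0 0 0" --pt "107 0.5 2 -0.014 0 0 0" --pt "107 0.5 2 -0.014 0 0 0" --newtons 20

```text
time_s: 25.15
eef_pos: [0.6027, -0.099, 0.0247]
eef_rot: [0.542, 0.453, 0.542, -0.454]
force: [-3.4, -0.3, 5.7]
gripper_width: 0.665
```

```bash
python3 -c "
from h import *
carry((.6028,-.0988),(.4656,.2627))"
```

```text
pos [ 0.6027 -0.099   0.0247] width 58.53583050853897 off z -0.0002 target [0.4656 0.2625]
lift [-130.3  -71.1 -379.9] place z 0.0347
```

>>> move_arm --pt "-20 0 0 0 0 0 0" --pt "-50 0 0 0 0 0 0" --pt "-85 0 0 0 0 0 0" --pt "-115 -5 -28 0 0 0 0" --pt "-130 -13 -70 0 0 0 0" --pt "-130 -21 -112 0 0 0 0" --pt "-130 -29 -154 0 0 0 0" --pt "-130 -37 -196 0 0 0 0" --pt "-130 -45 -238 0 0 0 0" --pt "-130 -52 -280 0 0 0 0" --pt "-130 -60 -320 0 0 0 0" --pt "-130 -66 -352 0 0 0 0" --pt "-130 -70 -372 0 0 0 0" --pt "-130 -71 -380 0 0 0 0" --pt "-130 -71 -380 0 0 0 0" --pt "-130 -71 -380 0 0 0 0" --pt "-130 -71 -380 0 0 0 0"

```text
time_s: 26.85
eef_pos: [0.4662, 0.2615, 0.1543]
eef_rot: [0.542, 0.454, 0.542, -0.454]
force: [-1.0, -0.4, -0.9]
gripper_width: 0.663
```

Run:
```python
from h import *
p,R,s=state(); print(p,s["gripper_width"])
print(shift([.4656,.2625,.0347]))
```

```text
[0.46624997 0.26152024 0.154312  ] 0.6626361955833442
(array([119.6,  -0.4,  -1.2]), array([0., 0., 0.]))
```

>>> move_arm --pt "40 0 -1 0 0 0 0" --pt "80 0 -1 0 0 0 0" --pt "103 0 -1 0 0 0 0" --pt "112 0 -1 0 0 0 0" --pt "116 0 -1 0 0 0 0" --pt "118 0 -1 0 0 0 0" --pt "119 0 -1 0 0 0 0" --pt "119.5 0 -1 0 0 0 0" --pt "120 0 -1 0 0 0 0" --pt "120.3 0 -1 0 0 0 0" --pt "120.3 0 -1 0 0 0 0" --pt "120.3 0 -1 0 0 0 0"

```text
time_s: 28.05
eef_pos: [0.4665, 0.2625, 0.0347]
eef_rot: [0.542, 0.454, 0.542, -0.454]
force: [-1.5, -0.2, 5.0]
gripper_width: 0.664
```

>>> move_arm --pt "0 0 0 0 0 0 0.85" --pt "0 0 0 0 0 0 0.85" --pt "0 0 0 0 0 0 0.85" --pt "0 0 0 0 0 0 0.85" --pt "-20 0 0 0 0 0 0.85" --pt "-60 0 0 0 0 0 0.85" --pt "-110 0 0 0 0 0 1" --pt "-265 62 11 0.177 0 0 1" --pt "-265 62 11 0.177 0 0 1" --pt "-265 62 11 0.177 0 0 1" --pt "-265 62 11 0.177 0 0 1" --pt "-265 62 11 0.177 0 0 1" --pt "-265 62 11 0.177 0 0 1" --pt "-265 62 11 0.177 0 0 1"

```text
time_s: 29.45
eef_pos: [0.5278, 0.2626, 0.2971]
eef_rot: [-0.5, -0.499, -0.5, 0.502]
force: [0.3, -0.4, -0.1]
gripper_width: 0.999
```

Run:
```python
from h import *
C=cam("wrist"); im=eyes.snapshot("wrist"); o=im.copy(); print(state()[0])
for n,x,yaw in (("red",(.5959,.1424),.396),("yellow",(.4735,.135),.19),("blue",(.5915,.2685),-.3),("green",(.4656,.2627),.18)):
    cv2.polylines(o,[proj(C,ring(.056,.023)+[*x,0]).astype(np.int32)],True,(255,255,0),1)
    cv2.polylines(o,[proj(C,ring(.031,.074)+[*x,0]).astype(np.int32)],True,(255,255,255),1)
cv2.imwrite("pics/o9.png",cv2.resize(o[90:300,160:440],None,fx=2.8,fy=2.8))
cv2.imwrite("pics/w9.png",im)
```

```text
[0.52783095 0.26268738 0.29718001]
```

View pics/o9.png

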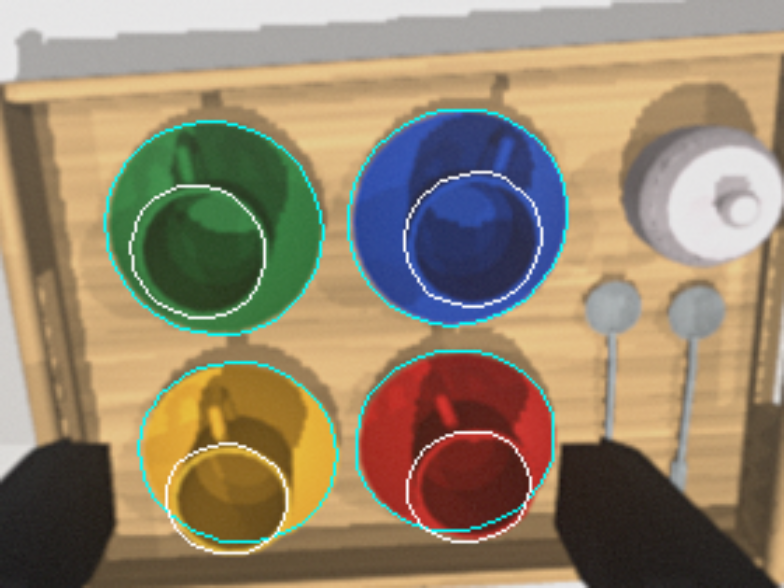

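Run:
```python
from h import *
cv2.imwrite("pics/scene9.png",eyes.snapshot("scene"))
```

```text
(no output)
```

View pics/scene9.png

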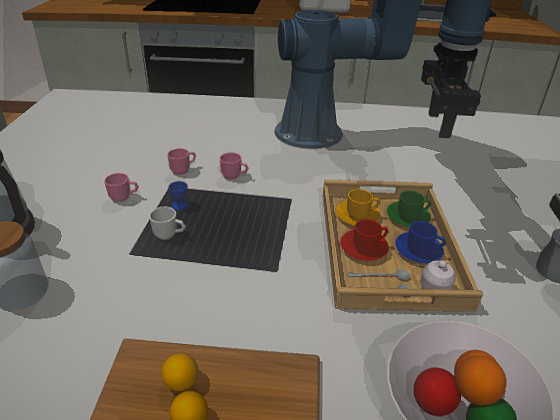

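All four cups stand upright on their own saucers. The white cup (163,223) and egg cup (178,195) are where they were at the start, and the gripper is clear.

```bash
python3 -c "
from station import hand_in
print(hand_in())"
```

```text
the job is handed in; nothing more can be done
None
```

I moved the red, yellow, blue and green cups one at a time onto the saucers of their own colours, in about 30 s of robot time, then handed the job in. Each cup was lowered the last few millimetres slowly until the wrist read 3.5–7 N of contact, and only then released.

- **Centring:** In the last wrist picture the cups matched their expected rim outlines to within about 2–3 mm, and the saucers had not moved. An earlier oblique view suggested the red cup was about 3 mm off in x, which is still inside the saucer's flat middle.
- **Yellow saucer:** Its first colour fit picked up the wooden tray and was poor. A tighter threshold gave a position about 5 mm away in y, and I used that one; the final overlay agreed with it.
- **Red grasp:** I took the pose for this one before the arm had settled, so the jaws closed about 7 mm lower than planned. They were still within the 30–45 mm grip band, and I corrected for it when placing the cup.
- **Left alone:** In the last scene picture the white cup and egg cup stood where they began, and the pink cups were untouched. I checked these by eye only and did not measure them.

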